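# Shut the lamp shutter behind its light guard with the cranked hook

### The arm

A 7-joint arm with a two-finger parallel gripper is mounted at the origin on the work surface. World frame = base frame: x ahead of the robot, y to its left, z up, the work surface at z = 0. Lengths are in m, angles in rad, forces in N, time in s.
With the tool pointing down it reaches from about 0.4 to 0.85 m from the base axis. Payload 10.4 kg.
Tool frame: the origin (TCP) lies at the very end of the fingers, on their centre line; the grasp point (between the pads) lies 19 mm behind it; z points along the fingers, y is the line along which they close (so a half turn about z gives the same grasp; the last joint's range is limited). The gripper opens to 87 mm and grips with 3 to 60 N. Pads are 19 mm wide; open, the fingers measure 117 mm over their backs; the gripper's body (75 mm by 190 mm) begins 51 mm behind the grasp point.
Start: joints at [-1.157, 0.332, -0.065, 1.46, 0.022, 1.35, -0.088], TCP at [0.264, 0.566, 0.223] pointing down, gripper open.
Joint ranges: [-2.6, 2.6], [-0.5, 2.12], [-1.47, 1.34], [0.16, 2.42], [-1.27, 4.41], [0.06, 2.06], [-2.6, 2.6]. Speed limits (rad/s): [2.22, 2.22, 2.79, 2.79, 3.14, 3.14, 3.14].

### API

Orientations are given as a unit quaternion [x, y, z, w].
In Python, from bench import r gives the robot as it stands.
- The arm moves only by the shell command python3 -m crank 'ROWS' [FORCE]. ROWS is JSON, a list that holds one entry, the list of rows, each a list of 5 numbers: the shift along the tool's x, y, z in mm, then the turn about the tool's z in degrees, then the opening, from -1 (shut) to 1 (fully open). A call has 1 to 20 rows; each row is the pose to reach, as a shift and turn from the pose commanded when the call began, along the tool's axes at that moment; what a row does not reach only later rows make up. A row lasts 1/10 s, in which the tool goes at most 50 mm and 8.59 degrees, less where a joint would pass 70% of its speed; a pose out of reach is approached as far as the arm can. A call with a gripper value outside its range is refused whole. The fingers move at their own pace and stop on an object; FORCE is the grip in N (left out, the last holds). Time passes only in rows, so rows that repeat a pose let the fingers close. It gives the time, the measured TCP pose, the force, the opening and the grip force at its end, in the units of the state.
- r.read_state(): the state, without advancing time (a new reading comes with each control period).
- r.camera(name): name is "scene" or "side" or "wrist"; returns a dict with "image" (420x560x3 uint8, red, green, blue), "vfov" (degrees; the focal length in pixels is half the picture's height over the tangent of half this angle, whatever the lens; pixels are square), "cx", "cy" (the principal point, pixels), "eye" and "attitude" of the camera in the world. Camera axes: x right, y down, z forward; pixel columns grow to the right and rows downward; lengths in m; the calibration is good to about 2 mm. A picture is of the moment at which its call begins. There is no depth.
- r.close_job(): hands the job in; it is judged then, once.
The state is a dict: "time": time; "joint_positions": joint angles; "joint_vel": joint speeds; "joint_torque": joint torques, N m; "ee_pos": TCP position; "eef_rot": TCP orientation; "ft_force": force on the tool from outside, world axes, zero at the start; "torque": the same for the moment, N m; "width": finger opening in m; "grip_force": force on a finger pad.
Only numpy, scipy, OpenCV 4.12 (cv2) and the standard library are available. Lean on these libraries where they do the work, as an engineer would, in place of code of your own. Each camera call takes 0.05 s, during which the arm holds its last target. There are 200 camera calls.

### The job

Take the cranked hook from its rest, reach over the lamp unit's light guard with it and put its leg behind the shutter lever in the well, then pull the lever towards the guard until it is fully home, and keep a steady light pull of about 10 N on it against its stop for a second, never pulling harder than 15 N. Leave the lever shut, put the hook back in its rest as it was and let go. Move the lever only with the hook, and leave everything else on the table alone.

Things in the scene. Friction and masses are not known exactly. Their poses are not given: they have to be found in the camera images.
- hook: cranked hook: black block handle 100 long (x), 24 wide (y), 30 tall (z), with a bent 10 mm round steel rod from its front end (see hook_tip). Origin: middle of the handle's underside; x along the handle to the bent end, z up. 0.22 to 0.45 kg, centre of mass about 40 mm ahead of the origin. Starts upright in the rest, origin over the rest's origin, 15 mm up, same yaw. Grip mid-handle from above
- hook_tip (a point): lowest point of the hook's downturned leg, on the rod's axis (rod radius 5 mm): x = +200, z = -8 mm in the hook's frame. The rod rises from the handle's front at x = +65, runs level at z = +118 mm (axis) to x = +200 and turns straight down there
- rest: the hook's rest, fixed: two aluminium U-shaped saddles 18 mm long, centred 36 mm ahead of and behind the origin along x, open between for the fingers. Saddle floors 15 mm above the table, cheeks up to 34 mm, 30 mm apart inside (3 mm play each side of the handle). Origin: on the table, under the middle; x is the way the hook points
- unit: curing lamp unit, fixed: grey metal box 130 tall, 200 wide (y), x from -65 to +205 mm, with an open-topped well at x -55 to +70, y -33 to +33 mm, floor 10 mm above the table. The well's wall on the robot's side (x -65 to -55, 130 mm tall) is the light guard. Origin: table height 55 mm behind the guard, on the centre line; x points from guard to back, roughly away from the robot
- lever: shutter lever: upright steel plate in the well, 8 thick (x), 36 wide (y), 14 to 52 mm above the table; origin at table height under its middle. Slides along the unit's x, about 2.5 N friction, stays where left. Starts open at unit x = -31 to +37 mm. Shut = pulled towards the guard to a hard stop, 20 to 50 mm on, at unit x = -13 to -51 mm, different each time, unseen: feel for it
- tray: steel tray 180 x 130 x 22 mm, fixed, holding three black bushings; origin underside centre. Stands on the side opposite the hook's rest
- bush0: black bushing 26 mm diameter, 30 tall, in the tray; a bystander, leave alone
- bush1: black bushing, as bush0; a bystander, leave alone
- bush2: black bushing, as bush0; a bystander, leave alone
- jar: closed jar 60 mm diameter, 80 tall; a bystander, leave alone
- driver: screwdriver lying on the table; a bystander, leave alone
- gauge: steel block 50 x 35 x 30 mm; a bystander, leave alone
- cup: steel cup 70 mm diameter, 70 tall; a bystander, leave alone
Not all that is in view belongs to the job. What is shaped like the rest but pink is not meant.

How it is judged:
By the outcome, as a careful person would: the job done as asked, in the order asked, and still so for the second after the job is handed in, with the robot touching nothing.
It also fails if it takes over 72 s, if anything falls off the work surface, if the arm or the gripper's body presses on something with over 40 N, if the wrist force passes 120 N, or if a joint passes its speed limit or range.

## Working session

There is one attempt and no reset: what is moved stays moved. The work goes in short steps, Python scripts to look and compute and a shell command to move; the robot and the scene stay as the last step left them, time stands still between calls to the robot, and variables do not carry over. Pictures are saved under pics/ and viewed, at most 10 in all, crops included, and the job is handed in when it is done.

```bash
ls; mkdir -p pics; python3 - <<'E'
from bench import r
import cv2,json,pickle
for n in ["scene","side","wrist"]:
    c=r.camera(n); cv2.imwrite(f"pics/{n}0.png",c["image"][:,:,::-1]); 
    pickle.dump(c,open(f"pics/{n}0.pkl","wb"))
    print(n,{k:c[k] for k in c if k!="image"})
print(r.read_state())
E
```

```text
pics
scene {'vfov': 56.98855803348661, 'cx': 282.09492341540806, 'cy': 202.98397791345894, 'eye': array([0.87739485, 0.61534255, 0.62831987]), 'attitude': array([ 0.21694467,  0.87187579, -0.4264406 , -0.10447983])}
side {'vfov': 56.242652959644715, 'cx': 273.8636099815089, 'cy': 215.0953600440288, 'eye': array([0.30346765, 0.81722494, 0.83405297]), 'attitude': array([-0.11437833,  0.90332784, -0.4088618 ,  0.06122448])}
wrist {'vfov': 59.367435376188304, 'cx': 279.96331581959635, 'cy': 213.50836230239236, 'eye': array([0.19320315, 0.60042042, 0.38368961]), 'attitude': array([0.83466292, 0.5313425 , 0.07791847, 0.12223608])}
{'time': 0.15, 'joint_positions': array([-1.15663432,  0.33271764, -0.06469079,  1.46070378,  0.02156704,
        1.34984729, -0.08848087]), 'joint_vel': array([ 0.00063402, -0.00318085, -0.00125492, -0.00367815,  0.00247637,
        0.0005856 ,  0.00034449]), 'joint_torque': array([ 2.45168676e-04, -6.23634267e+01,  2.45631096e-02, -3.90145862e+01,
       -6.13173447e-02,  3.72742955e-02,  5.89521460e-05]), 'ee_pos': array([0.26426402, 0.56610015, 0.22196362]), 'eef_rot': array([ 2.16639985e-01,  9.76251441e-01, -4.80785804e-04, -1.01962843e-04]), 'ft_force': array([-0.06325472,  0.0069945 , -0.190294  ]), 'torque': array([-0.01325672,  0.0034898 , -0.01654505]), 'grip_force': 0.0, 'width': 0.08727619503545996}
```

View pics/scene0.png

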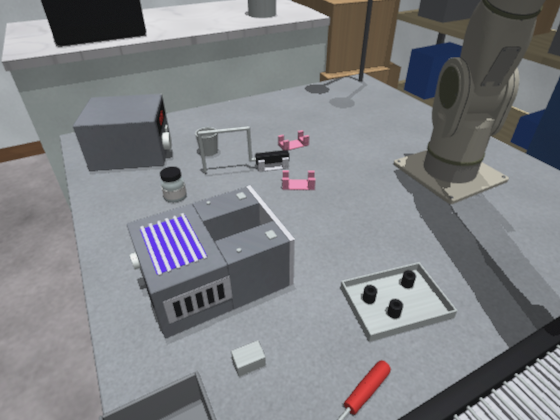

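View pics/side0.png

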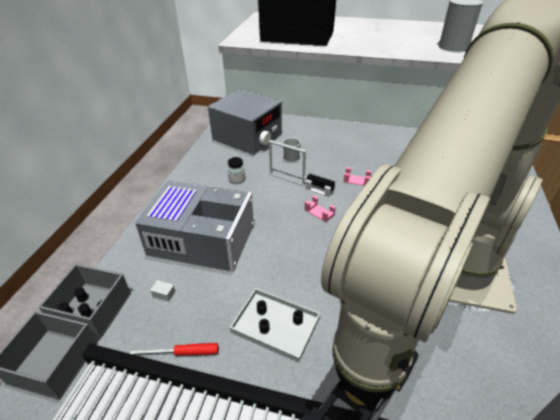

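The scene view shows the hook's black handle at (272,158), on grey saddles, with the rod going left to the leg at about (204,172). The unit's well is near (245,222) and the guard is its pale right edge (250,192)–(292,238). There are three rest candidates: the grey one under the handle at (272,160), and pink ones at (294,142) and (298,182). The grey one fits, because it is aluminium and holds the hook. I'll confirm that in a crop.

```bash
cat > h.py <<'E'
import numpy as np,cv2,pickle
from scipy.spatial.transform import Rotation as R
def load(n): return pickle.load(open(f"pics/{n}.pkl","rb"))
def proj(c,P):
    P=np.atleast_2d(P); f=210/np.tan(np.radians(c["vfov"]/2))
    q=R.from_quat(c["attitude"]).inv().apply(P-c["eye"])
    return np.c_[c["cx"]+f*q[:,0]/q[:,2],c["cy"]+f*q[:,1]/q[:,2]]
def ray(c,u,z):
    f=210/np.tan(np.radians(c["vfov"]/2))
    d=R.from_quat(c["attitude"]).apply([(u[0]-c["cx"])/f,(u[1]-c["cy"])/f,1])
    return c["eye"]+d*(z-c["eye"][2])/d[2]
def crop(c,x,y,w,h,s,name):
    cv2.imwrite(name,cv2.resize(c["image"][y:y+h,x:x+w,::-1],None,fx=s,fy=s,interpolation=cv2.INTER_CUBIC))
E
python3 - <<'E'
from h import *
import numpy as np
c=load("scene0"); d=load("side0")
A=cv2.resize(c["image"][115:205,190:325,::-1],(800,533),interpolation=cv2.INTER_CUBIC)
cv2.imwrite("pics/c1.png",A)
a=cv2.resize(c["image"][180:335,125:300,::-1],(677,600),interpolation=cv2.INTER_CUBIC)
cv2.imwrite("pics/c2.png",a)
b=cv2.resize(d["image"][125:275,130:350,::-1],(800,545),interpolation=cv2.INTER_CUBIC)
cv2.imwrite("pics/c3.png",b)
E
```

```text
(no output)
```

View pics/c1.png

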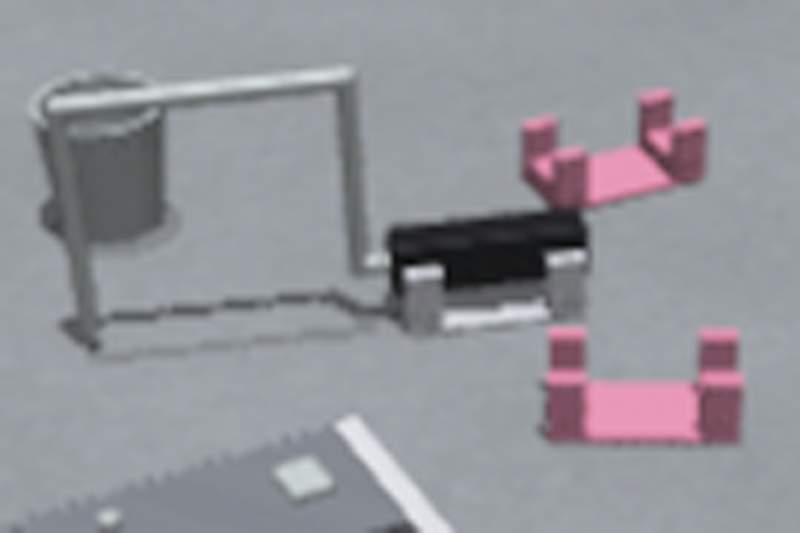

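View pics/c2.png

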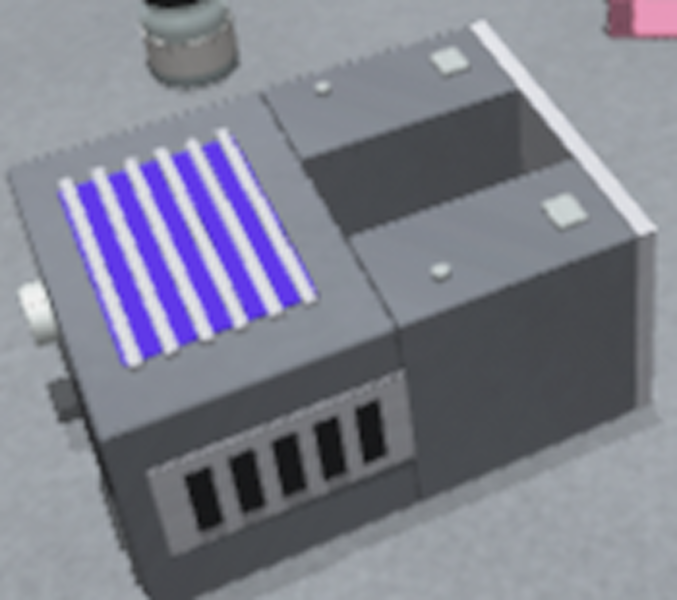

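View pics/c3.png

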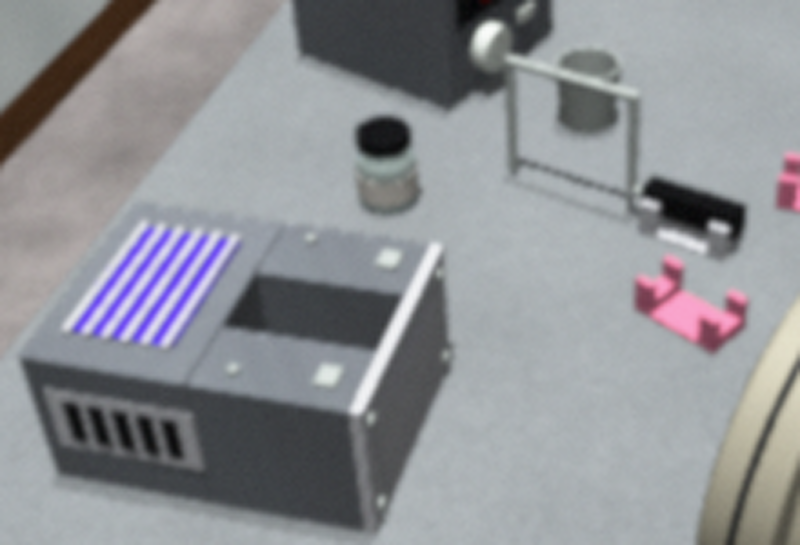

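The crop confirms it: the handle (390–585, 212–290 in the crop) sits in the grey aluminium saddles, and the two pink ones are empty decoys. Next I'll fit the poses.

```bash
cat >> h.py <<'E'
def w(p,x,y,z):
    a=p[2]; return np.array([p[0]+x*np.cos(a)-y*np.sin(a),p[1]+x*np.sin(a)+y*np.cos(a),z])
def fit(obs,p0):
    from scipy.optimize import least_squares
    f=lambda p:np.concatenate([(proj(c,w(p,*np.array(m)/1000.))-np.array(u)).ravel() for c,m,u in obs])
    s=least_squares(f,p0,loss="soft_l1"); return s.x,f(s.x).reshape(-1,2)
E
python3 - <<'E'
from h import *
c=load("scene0"); d=load("side0")
g=lambda s,x0,y0:(lambda x,y:((x+.5)/s+x0-.5,(y+.5)/s+y0-.5))
c1=g(5.926,190,115);c2=g(3.87,125,180);c3=g(3.636,130,125)
hk=[(c,(65,0,133),c1(350,78)),(c,(200,0,133),c1(57,103)),(c,(200,0,7),c1(92,343)),(c,(50,-12,45),c1(389,228)),(c,(-50,-12,45),c1(583,212)),
(d,(65,0,133),c3(636,95)),(d,(200,0,133),c3(511,60)),(d,(200,0,7),c3(513,175))]
un=[(c,(-65,-100,130),c2(475,22)),(c,(-65,100,130),c2(655,232)),(c,(205,-100,130),c2(8,172)),(c,(205,100,130),c2(103,440)),(c,(-65,100,0),c2(643,410)),
(c,(70,-33,130),c2(300,160)),(c,(70,33,130),c2(350,237)),(c,(-55,-33,130),c2(520,92)),
(d,(-65,-100,130),c3(438,245)),(d,(-65,100,130),c3(355,412)),(d,(205,100,130),c3(25,358)),(d,(-65,100,0),c3(372,530)),(d,(70,-33,130),c3(260,275)),(d,(70,33,130),c3(228,328))]
for n,o in(("hook",hk),("unit",un)):
    p0=[*ray(c,o[0][2],o[0][1][2]/1000)[:2],0]
    p,e=fit(o,p0);print(n,p.round(4),np.degrees(p[2]).round(2));print(e.round(1).tolist())
    for k in(c,d):
        p,e=fit([q for q in o if q[0] is k],p0); print(p.round(4))
E
```

```text
hook [ 0.4428 -0.2709 -0.2885] -16.53
[[0.1, 0.5], [0.3, 0.9], [0.1, -0.8], [-0.2, -0.0], [0.3, -0.8], [-0.2, 0.6], [-0.4, -0.2], [-0.1, -1.7]]
[ 0.4437 -0.2696 -0.3026]
[ 0.4401 -0.2745 -0.2526]
unit [0.6759 0.0582 0.0131] 0.75
[[2.6, -0.4], [1.1, -0.6], [-1.5, -0.9], [-1.4, 1.2], [3.1, -0.8], [0.0, 0.1], [-1.0, 0.5], [0.1, -1.0], [1.3, -0.3], [1.8, 0.6], [-2.6, -0.6], [1.4, 1.6], [-1.5, -1.0], [-1.9, -0.8]]
[0.676  0.0583 0.0147]
[0.6755 0.0582 0.0077]
```

```bash
cat >> h.py <<'E'
def tool(s,P,yawx=None):
    """shift (mm) in tool axes to bring the TCP to P, and turn (deg) to bring tool x to world yaw"""
    q=R.from_quat(s["eef_rot"]); v=q.inv().apply(np.array(P)-s["ee_pos"])*1000
    X=q.as_matrix()[:,0]; out=[*v.round(1)]
    cur=np.degrees(np.arctan2(X[1],X[0])); out.append(round(cur,2))
    if yawx is not None: out.append(round(-((yawx-cur+180)%360-180),2))
    return out
E
python3 - <<'E'
from h import *; from bench import r
c=load("wrist0");s=r.read_state()
q=R.from_quat(s["eef_rot"]);print(q.as_matrix().round(3))
print("cam axes in tool\n",(q.inv()*R.from_quat(c["attitude"])).as_matrix().round(3),q.inv().apply(c["eye"]-s["ee_pos"]))
# camera 79mm along tool x; want to look into the well with tool x yaw 180 
print(tool(s,[0.676+.07,0.058,0.33],180))
E
```

```text
[[-0.906  0.423 -0.   ]
 [ 0.423  0.906 -0.001]
 [-0.    -0.001 -1.   ]]
cam axes in tool
 [[-0.    -0.958 -0.287]
 [ 1.    -0.001  0.001]
 [-0.001 -0.287  0.958]] [ 0.07890634  0.00088174 -0.16172767]
[np.float64(-651.4), np.float64(-256.7), np.float64(-107.8), np.float64(154.98), np.float64(-25.02)]
```

```bash
python3 -m crank '[[[-619,-272,-68,-25,1],[-619,-272,-68,-25,1],[-619,-272,-68,-25,1],[-619,-272,-68,-25,1],[-619,-272,-68,-25,1],[-619,-272,-68,-25,1],[-619,-272,-68,-25,1],[-619,-272,-68,-25,1],[-619,-272,-68,-25,1],[-619,-272,-68,-25,1],[-619,-272,-68,-25,1],[-619,-272,-68,-25,1],[-619,-272,-68,-25,1],[-619,-272,-68,-25,1],[-619,-272,-68,-25,1],[-619,-272,-68,-25,1],[-619,-272,-68,-25,1],[-619,-272,-68,-25,1]]]'
python3 - <<'E'
from h import *; from bench import r
c=r.camera("wrist"); pickle.dump(c,open("pics/wrist1.pkl","wb"))
s=r.read_state();print(s["ee_pos"],s["joint_positions"].round(2),c["eye"])
print(tool(s,[.4428-.03,-.2709,.28],163.5))
cv2.imwrite("pics/w1.png",c["image"][:,:,::-1])
E
```

```text
time: 1.95
ee_pos: [0.7097, 0.0596, 0.2907]
eef_rot: [-0.001, 1.0, 0.0, -0.0]
ft_force: [0.3, 0.6, -0.8]
width: 0.0867
grip_force: 0.0
[0.70976491 0.05945815 0.29077756] [-0.3   0.52  0.26  1.08 -0.13  1.55  1.5 ] [0.63118224 0.06020012 0.45253695]
[np.float64(297.4), np.float64(-330.0), np.float64(10.5), np.float64(-179.92), np.float64(16.58)]
```

View pics/w1.png

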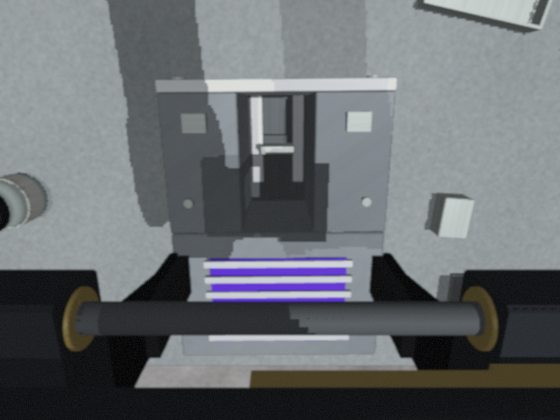

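Wrist view: the guard's top edge runs (156,81)–(397,80), and the well spans columns 238–316. The lever's bright top edge is at (277,149), between guide rails at columns 257 and 297. I'll enlarge this, and view the hook next.

```bash
python3 - <<'E'
from h import *
crop(load("wrist1"),150,70,250,187,3.2,"pics/c4.png")
E
python3 -m crank '[[[297,-330,10,16.5,1],[297,-330,10,16.5,1],[297,-330,10,16.5,1],[297,-330,10,16.5,1],[297,-330,10,16.5,1],[297,-330,10,16.5,1],[297,-330,10,16.5,1],[297,-330,10,16.5,1],[297,-330,10,16.5,1],[297,-330,10,16.5,1],[297,-330,10,16.5,1],[297,-330,10,16.5,1],[297,-330,10,16.5,1]]]'
python3 - <<'E'
from h import *; from bench import r
c=r.camera("wrist"); pickle.dump(c,open("pics/wrist2.pkl","wb"))
s=r.read_state();print(s["ee_pos"],s["joint_positions"].round(2),c["eye"])
p=[.4428,-.2709,-.2885]
print(proj(c,np.array([w(p,-.05,0,.045),w(p,.05,0,.045),w(p,.065,0,.133),w(p,.2,0,.133)])))
cv2.imwrite("pics/w2.png",c["image"][:,:,::-1])
E
```

```text
time: 3.3
ee_pos: [0.414, -0.2705, 0.2804]
eef_rot: [0.142, 0.99, 0.0, -0.0]
ft_force: [-0.2, 0.2, -0.3]
width: 0.0869
grip_force: 0.0
[ 0.41389728 -0.2706973   0.28036153] [-0.02 -0.01  0.51  1.73  0.    1.42  1.77] [ 0.3386927  -0.24744931  0.44227597]
[[285.88465657 157.95350899]
 [285.26118556 244.64748547]
 [286.59171331 294.09858918]
 [285.58833838 409.9879376 ]]
```

View pics/c4.png

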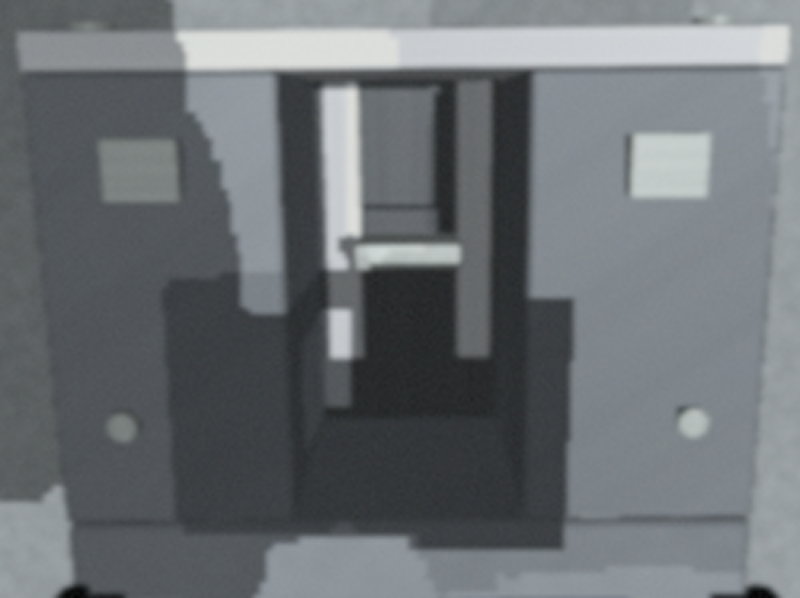

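View pics/w2.png

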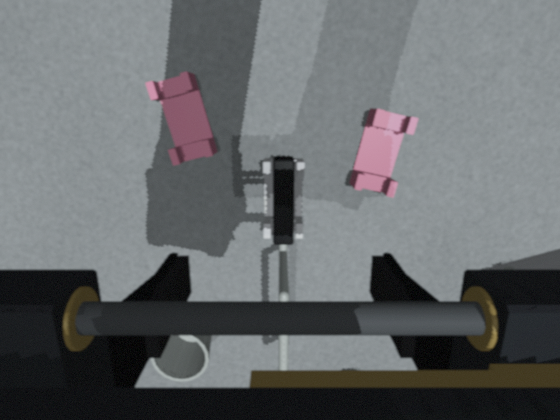

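```bash
python3 - <<'E'
from h import *
c=load("wrist1"); g=lambda x,y:((x+.5)/3.2+150-.5,(y+.5)/3.2+70-.5)
un=[(c,(-65,-100,130),g(18,32)),(c,(-65,100,130),g(790,27)),(c,(-55,-33,130),g(278,72)),(c,(-55,33,130),g(532,72)),(c,(70,-100,130),g(73,522)),(c,(70,100,130),g(745,519)),(c,(70,-33,130),g(293,520)),(c,(70,33,130),g(528,520))]
p,e=fit(un,[.676,.058,.01]);print("unit",p.round(4),np.degrees(p[2]),e.round(1).tolist())
for u in((357,243),(460,243),(357,266),(460,266)):
    P=ray(c,g(*u),.052)-[p[0],p[1],0]; a=p[2]
    print("lever in unit",(P[0]*np.cos(a)+P[1]*np.sin(a)).round(4),(-P[0]*np.sin(a)+P[1]*np.cos(a)).round(4))
k=load("wrist2"); im=k["image"].max(2)
pts=[]
for v in range(164,238,4):
    x=np.where(im[v,255:315]<45)[0]+255
    P=ray(k,(x.mean(),v),.045); pts.append(P); 
    if v%16==0: print(v,x.min(),x.max(),len(x))
pts=np.array(pts); m=np.polyfit(pts[:,0],pts[:,1],1);print("handle yaw",np.degrees(np.arctan(m[0])),"y at .4428",np.polyval(m,.4428))
for v in(157,244): print(ray(k,(284.5,v),.045))
x0=[]
for v in range(252,290,4):
    row=im[v,265:300]; print(v,row.tolist()[8:28]) if v%12==0 else 0
E
```

```text
unit [0.6769 0.0582 0.0076] 0.4338334281032807 [[-0.6, -0.3], [1.0, -0.3], [0.0, -0.5], [0.0, -1.1], [-2.7, 1.0], [2.7, 0.5], [0.7, 1.2], [-1.7, 0.7]]
lever in unit -0.002 -0.0172
lever in unit -0.0017 0.0174
lever in unit 0.0057 -0.0174
lever in unit 0.006 0.0174
176 274 293 20
192 274 292 19
208 274 292 19
224 274 292 19
handle yaw -13.513476783735843 y at .4428 -0.2743909325060458
[ 0.39346113 -0.25781942  0.045     ]
[ 0.48971641 -0.28574597  0.045     ]
252 [139, 149, 151, 151, 145, 131, 105, 85, 81, 84, 87, 88, 96, 111, 130, 136, 134, 132, 134, 133]
264 [150, 153, 154, 154, 148, 132, 106, 81, 74, 80, 81, 85, 87, 97, 116, 134, 137, 135, 135, 135]
276 [151, 151, 152, 152, 148, 129, 98, 77, 76, 78, 81, 85, 84, 89, 103, 122, 132, 132, 131, 129]
288 [154, 153, 152, 149, 140, 124, 93, 75, 74, 75, 82, 86, 85, 86, 91, 104, 121, 131, 134, 136]
```

```bash
python3 - <<'E'
from h import *; from bench import r
s=r.read_state();print(tool(s,[.4415,-.2725,.02],163.7))
E
```

```text
[np.float64(-27.1), np.float64(6.1), np.float64(260.4), np.float64(163.61), np.float64(-0.09)]
```

```bash
python3 -m crank '[[[-27,6,40,0,1],[-27,6,80,0,1],[-27,6,120,0,1],[-27,6,160,0,1],[-27,6,190,0,1],[-27,6,210,0,1],[-27,6,225,0,1],[-27,6,235,0,1],[-27,6,245,0,1],[-27,6,252,0,1],[-27,6,258,0,1],[-27,6,260,0,1],[-27,6,260,0,1]]]'
python3 - <<'E'
from h import *; from bench import r
s=r.read_state();print(s["ee_pos"],s["ft_force"],tool(s,[.4415,-.2725,.02],163.7))
c=r.camera("scene"); pickle.dump(c,open("pics/scene3.pkl","wb")); crop(c,190,90,160,120,5,"pics/c5.png")
E
```

```text
time: 4.65
ee_pos: [0.4407, -0.2738, 0.0205]
eef_rot: [0.144, 0.99, 0.0, 0.0]
ft_force: [0.8, 0.9, 0.3]
width: 0.0868
grip_force: 0.0
[ 0.44072406 -0.27379728  0.02054196] [0.8424722  0.929788   0.30694611] [np.float64(-0.4), np.float64(1.5), np.float64(0.5), np.float64(163.47), np.float64(-0.23)]
```

View pics/c5.png

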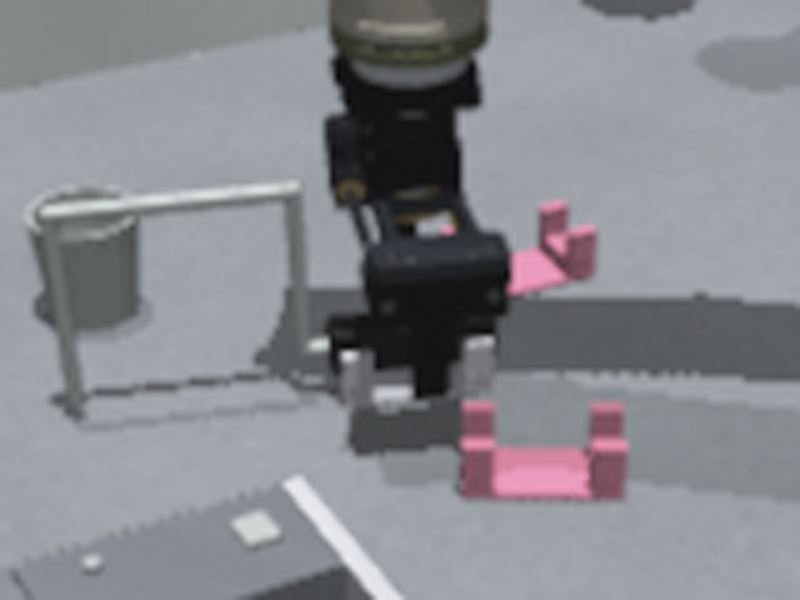

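The near finger at (432,390) lies between the near saddle cheeks at (355,375) and (480,360), touching neither. I'll close on the handle.

```bash
python3 -m crank '[[[0,1,0,0,0.3],[0,1,0,0,0],[0,1,0,0,-0.3],[0,1,0,0,-0.6],[0,1,0,0,-0.8],[0,1,0,0,-1],[0,1,0,0,-1],[0,1,0,0,-1],[0,1,0,0,-1],[0,1,0,0,-1]]]' 50
python3 - <<'E'
from bench import r
s=r.read_state();print(s["ee_pos"],s["eef_rot"],s["width"],s["grip_force"],s["ft_force"],s["torque"])
E
```

```text
time: 5.7
ee_pos: [0.4407, -0.273, 0.0205]
eef_rot: [0.144, 0.99, -0.0, -0.0]
ft_force: [-0.0, -0.3, 0.8]
width: 0.0237
grip_force: 49.7
[ 0.44073429 -0.27295916  0.02048725] [ 1.43862569e-01  9.89597670e-01 -1.36748085e-05 -1.16219501e-04] 0.023716363244065283 49.69114295672625 [-0.03370543 -0.3318113   0.80615584] [-0.13670661  0.14638463 -0.06416576]
```

```bash
python3 -m crank '[[[0,0,-4,0,-1],[0,0,-10,0,-1],[0,0,-20,0,-1],[0,0,-35,0,-1],[0,0,-55,0,-1],[0,0,-75,0,-1],[0,0,-95,0,-1],[0,0,-115,0,-1],[0,0,-135,0,-1],[0,0,-150,0,-1],[0,0,-160,0,-1],[0,0,-165,0,-1],[0,0,-165,0,-1],[0,0,-165,0,-1]]]' 60
python3 - <<'E'
from h import *; from bench import r
s=r.read_state();print(s["ee_pos"],s["eef_rot"],s["width"],s["ft_force"],s["torque"])
q=R.from_quat(s["eef_rot"])
c=r.camera("scene"); pickle.dump(c,open("pics/scene4.pkl","wb"))
# hook points assuming hook x=-tool x, y centred, origin 5.5mm below TCP
T=lambda x,z: s["ee_pos"]+q.apply([-x,0,-(z-.0055)])
print(proj(c,np.array([T(.065,.118),T(.2,.118),T(.2,-.008)])).round(1))
crop(c,180,30,160,120,5,"pics/c6.png")
print(tool(s,[.5025,.0564,s["ee_pos"][2]],180.6))
E
```

```text
time: 7.1
ee_pos: [0.4406, -0.2726, 0.1849]
eef_rot: [0.144, 0.99, 0.0, -0.0]
ft_force: [-0.4, 0.6, -4.5]
width: 0.024
grip_force: 59.7
[ 0.44056658 -0.27259763  0.18487364] [ 1.43700252e-01  9.89621123e-01  1.69865467e-04 -4.92069496e-04] 0.023996748177643787 [-0.36595824  0.58143208 -4.51294187] [ 0.12030587  0.17173663 -0.00792585]
[[245.6  68.5]
 [191.1  72.4]
 [198.2 119.5]]
[np.float64(34.2), np.float64(333.0), np.float64(0.1), np.float64(163.48), np.float64(-17.12)]
```

View pics/c6.png

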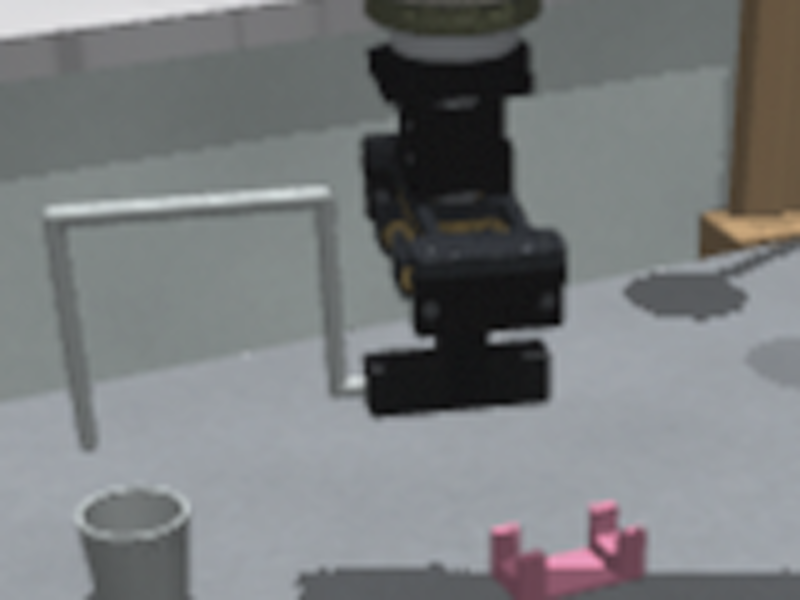

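```bash
python3 -m crank '[[[1,10,0,-0.5,-1],[3,30,0,-1.5,-1],[6,60,0,-3,-1],[9,90,0,-4.5,-1],[12,120,0,-6,-1],[15,150,0,-7.5,-1],[18,180,0,-9,-1],[21,210,0,-11,-1],[24,240,0,-12.5,-1],[27,270,0,-14,-1],[30,297,0,-15.5,-1],[32,315,0,-16.5,-1],[33,327,0,-17,-1],[34,333,0,-17.1,-1],[34,333,0,-17.1,-1],[34,333,0,-17.1,-1],[34,333,0,-17.1,-1]]]'
python3 - <<'E'
from h import *; from bench import r
s=r.read_state();print(s["ee_pos"],s["ft_force"],s["torque"],s["joint_positions"].round(2))
q=R.from_quat(s["eef_rot"]);print(tool(s,[.5025,.0564,.04],180.6))
T=lambda x,z: s["ee_pos"]+q.apply([-x,0,-(z-.0055)])
print("tip",T(.2,-.008))
c=r.camera("side"); pickle.dump(c,open("pics/side5.pkl","wb"))
print(proj(c,np.array([T(.065,.118),T(.2,.118),T(.2,-.008)])).round(1))
crop(c,150,90,200,150,4,"pics/c7.png")
E
```

```text
time: 8.85
ee_pos: [0.503, 0.0549, 0.1856]
eef_rot: [-0.004, 1.0, -0.0, 0.0]
ft_force: [-0.7, 0.2, -4.6]
width: 0.0234
grip_force: 59.7
[0.50304677 0.05489808 0.18556705] [-0.74946652  0.19731772 -4.59722535] [-0.02349984  0.2355326   0.02616835] [-0.39  0.09  0.2   1.83 -0.02  1.22  1.4 ]
[np.float64(0.5), np.float64(1.5), np.float64(145.6), np.float64(-179.54), np.float64(-0.14)]
tip [0.7030406  0.05649784 0.17207042]
[[253.  163.8]
 [201.4 157. ]
 [207.8 196.4]]
```

View pics/c7.png

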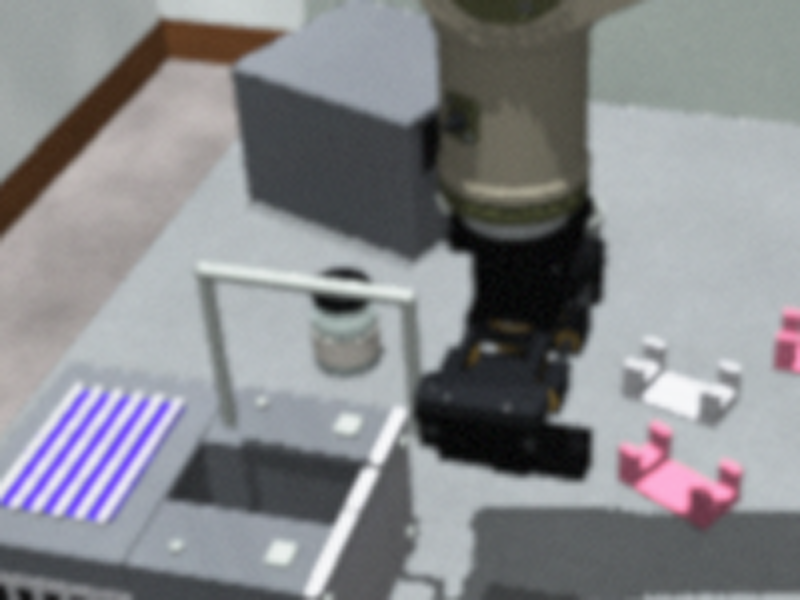

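Crop c7 shows the leg (tip at crop (230,425)) above the well, with the empty real rest at (685,380). The hook pose model matches the picture. I'm past the picture allowance now, so I'll work from numbers only.

```bash
python3 -m crank '[[[0,1,8,0,-1],[0,1,25,0,-1],[0,1,45,0,-1],[0,1,65,0,-1],[0,1,80,0,-1],[0,1,95,0,-1],[0,1,110,0,-1],[0,1,122,0,-1],[0,1,132,0,-1],[0,1,140,0,-1],[0,1,146,0,-1],[0,1,146,0,-1],[0,1,146,0,-1]]]'
python3 - <<'E'
from bench import r
for i in range(3):
    s=r.read_state();print(s["ee_pos"],s["ft_force"],s["torque"])
E
```

```text
time: 10.2
ee_pos: [0.5033, 0.0572, 0.0398]
eef_rot: [-0.005, 1.0, 0.0, 0.0]
ft_force: [0.3, -0.3, -3.9]
width: 0.0235
grip_force: 59.7
[0.50329123 0.05716294 0.03979074] [ 0.2647218  -0.30344423 -3.88977824] [ 0.04956366  0.1470667  -0.0218425 ]
[0.50329123 0.05716294 0.03979074] [ 0.2647218  -0.30344423 -3.88977824] [ 0.04956366  0.1470667  -0.0218425 ]
[0.50329123 0.05716294 0.03979074] [ 0.2647218  -0.30344423 -3.88977824] [ 0.04956366  0.1470667  -0.0218425 ]
```

```bash
cat > chk.py <<'E'
from bench import r
import sys
s=r.read_state(); print("%.2f x=%.4f y=%.4f fx=%.2f fy=%.2f"%(s["time"],s["ee_pos"][0],s["ee_pos"][1],s["ft_force"][0],s["ft_force"][1]),flush=True)
sys.exit(s["ft_force"][0]>float(sys.argv[1]))
E
python3 -m crank '[[[2,0,0,0,-1],[4,0,0,0,-1],[6,0,0,0,-1],[8,0,0,0,-1]]]' >/dev/null; python3 chk.py 6 &&
python3 -m crank '[[[2,0,0,0,-1],[4,0,0,0,-1],[6,0,0,0,-1],[8,0,0,0,-1]]]' >/dev/null && python3 chk.py 6 &&
python3 -m crank '[[[1,0,0,0,-1],[2,0,0,0,-1],[3,0,0,0,-1],[4,0,0,0,-1]]]' >/dev/null && python3 chk.py 6 &&
python3 -m crank '[[[1,0,0,0,-1],[2,0,0,0,-1],[3,0,0,0,-1],[4,0,0,0,-1]]]' >/dev/null && python3 chk.py 6 &&
python3 -m crank '[[[1,0,0,0,-1],[2,0,0,0,-1],[3,0,0,0,-1],[4,0,0,0,-1]]]' >/dev/null && python3 chk.py 6
```

```text
10.60 x=0.4949 y=0.0571 fx=-0.47 fy=-0.37False
```

```bash
sed -i 's/sys.exit(\(.*\))$/sys.exit(int(\1))/' chk.py
python3 -m crank '[[[2,0,0,0,-1],[4,0,0,0,-1],[6,0,0,0,-1],[8,0,0,0,-1]]]' >/dev/null && python3 chk.py 6 &&
python3 -m crank '[[[1,0,0,0,-1],[2,0,0,0,-1],[3,0,0,0,-1],[4,0,0,0,-1]]]' >/dev/null && python3 chk.py 6 &&
python3 -m crank '[[[1,0,0,0,-1],[2,0,0,0,-1],[3,0,0,0,-1],[4,0,0,0,-1]]]' >/dev/null && python3 chk.py 6 &&
python3 -m crank '[[[1,0,0,0,-1],[2,0,0,0,-1],[3,0,0,0,-1],[4,0,0,0,-1]]]' >/dev/null && python3 chk.py 6
```

```text
11.00 x=0.4869 y=0.0570 fx=-0.40 fy=-0.82
11.40 x=0.4834 y=0.0569 fx=1.79 fy=-0.06
11.80 x=0.4791 y=0.0569 fx=2.68 fy=-0.63
12.20 x=0.4750 y=0.0569 fx=2.97 fy=0.86
```

```bash
python3 -m crank '[[[1,0,0,0,-1],[2,0,0,0,-1],[3,0,0,0,-1],[4,0,0,0,-1],[5,0,0,0,-1],[6,0,0,0,-1],[7,0,0,0,-1]]]' >/dev/null && python3 chk.py 5 &&
python3 -m crank '[[[0.5,0,0,0,-1],[1,0,0,0,-1]]]' >/dev/null && python3 chk.py 5 &&
python3 -m crank '[[[0.5,0,0,0,-1],[1,0,0,0,-1]]]' >/dev/null && python3 chk.py 5 &&
python3 -m crank '[[[0.5,0,0,0,-1],[1,0,0,0,-1]]]' >/dev/null && python3 chk.py 5 &&
python3 -m crank '[[[0.5,0,0,0,-1],[1,0,0,0,-1]]]' >/dev/null && python3 chk.py 5 &&
python3 -m crank '[[[0.5,0,0,0,-1],[1,0,0,0,-1]]]' >/dev/null && python3 chk.py 5 &&
python3 -m crank '[[[0.5,0,0,0,-1],[1,0,0,0,-1]]]' >/dev/null && python3 chk.py 5 &&
python3 -m crank '[[[0.5,0,0,0,-1],[1,0,0,0,-1]]]' >/dev/null && python3 chk.py 5 &&
python3 -m crank '[[[0.5,0,0,0,-1],[1,0,0,0,-1]]]' >/dev/null && python3 chk.py 5 &&
python3 -m crank '[[[0.5,0,0,0,-1],[1,0,0,0,-1]]]' >/dev/null && python3 chk.py 5 &&
python3 -m crank '[[[0.5,0,0,0,-1],[1,0,0,0,-1]]]' >/dev/null && python3 chk.py 5 &&
python3 -m crank '[[[0.5,0,0,0,-1],[1,0,0,0,-1]]]' >/dev/null && python3 chk.py 5 &&
python3 -m crank '[[[0.5,0,0,0,-1],[1,0,0,0,-1]]]' >/dev/null && python3 chk.py 5
```

```text
12.90 x=0.4679 y=0.0568 fx=3.06 fy=-0.37
13.10 x=0.4670 y=0.0568 fx=2.14 fy=0.31
13.30 x=0.4660 y=0.0568 fx=2.39 fy=0.03
13.50 x=0.4650 y=0.0567 fx=3.09 fy=0.37
13.70 x=0.4640 y=0.0567 fx=3.00 fy=0.01
13.90 x=0.4630 y=0.0567 fx=2.53 fy=0.32
14.10 x=0.4620 y=0.0567 fx=2.72 fy=-0.32
14.30 x=0.4611 y=0.0567 fx=2.60 fy=0.33
14.50 x=0.4600 y=0.0567 fx=1.90 fy=-0.61
14.70 x=0.4590 y=0.0567 fx=2.32 fy=-0.13
14.90 x=0.4580 y=0.0567 fx=3.02 fy=0.13
15.10 x=0.4570 y=0.0567 fx=3.08 fy=-0.24
15.30 x=0.4560 y=0.0567 fx=3.25 fy=-0.23
```

```bash
python3 -m crank '[[[0.5,0,0,0,-1],[1,0,0,0,-1]]]' >/dev/null && python3 chk.py 5 &&
python3 -m crank '[[[0.5,0,0,0,-1],[1,0,0,0,-1]]]' >/dev/null && python3 chk.py 5 &&
python3 -m crank '[[[0.5,0,0,0,-1],[1,0,0,0,-1]]]' >/dev/null && python3 chk.py 5 &&
python3 -m crank '[[[0.5,0,0,0,-1],[1,0,0,0,-1]]]' >/dev/null && python3 chk.py 5 &&
python3 -m crank '[[[0.5,0,0,0,-1],[1,0,0,0,-1]]]' >/dev/null && python3 chk.py 5 &&
python3 -m crank '[[[0.5,0,0,0,-1],[1,0,0,0,-1]]]' >/dev/null && python3 chk.py 5 &&
python3 -m crank '[[[0.5,0,0,0,-1],[1,0,0,0,-1]]]' >/dev/null && python3 chk.py 5 &&
python3 -m crank '[[[0.5,0,0,0,-1],[1,0,0,0,-1]]]' >/dev/null && python3 chk.py 5 &&
python3 -m crank '[[[0.5,0,0,0,-1],[1,0,0,0,-1]]]' >/dev/null && python3 chk.py 5 &&
python3 -m crank '[[[0.5,0,0,0,-1],[1,0,0,0,-1]]]' >/dev/null && python3 chk.py 5 &&
python3 -m crank '[[[0.5,0,0,0,-1],[1,0,0,0,-1]]]' >/dev/null && python3 chk.py 5 &&
python3 -m crank '[[[0.5,0,0,0,-1],[1,0,0,0,-1]]]' >/dev/null && python3 chk.py 5 &&
python3 -m crank '[[[0.5,0,0,0,-1],[1,0,0,0,-1]]]' >/dev/null && python3 chk.py 5 &&
python3 -m crank '[[[0.5,0,0,0,-1],[1,0,0,0,-1]]]' >/dev/null && python3 chk.py 5 &&
python3 -m crank '[[[0.5,0,0,0,-1],[1,0,0,0,-1]]]' >/dev/null && python3 chk.py 5 &&
python3 -m crank '[[[0.5,0,0,0,-1],[1,0,0,0,-1]]]' >/dev/null && python3 chk.py 5 &&
python3 -m crank '[[[0.5,0,0,0,-1],[1,0,0,0,-1]]]' >/dev/null && python3 chk.py 5 &&
python3 -m crank '[[[0.5,0,0,0,-1],[1,0,0,0,-1]]]' >/dev/null && python3 chk.py 5 &&
python3 -m crank '[[[0.5,0,0,0,-1],[1,0,0,0,-1]]]' >/dev/null && python3 chk.py 5 &&
python3 -m crank '[[[0.5,0,0,0,-1],[1,0,0,0,-1]]]' >/dev/null && python3 chk.py 5 &&
python3 -m crank '[[[0.5,0,0,0,-1],[1,0,0,0,-1]]]' >/dev/null && python3 chk.py 5 &&
python3 -m crank '[[[0.5,0,0,0,-1],[1,0,0,0,-1]]]' >/dev/null && python3 chk.py 5
```

```text
15.50 x=0.4550 y=0.0566 fx=2.66 fy=0.86
15.70 x=0.4540 y=0.0566 fx=1.98 fy=0.02
15.90 x=0.4530 y=0.0566 fx=2.27 fy=-0.59
16.10 x=0.4520 y=0.0566 fx=2.77 fy=0.65
16.30 x=0.4510 y=0.0566 fx=2.27 fy=0.26
16.50 x=0.4500 y=0.0566 fx=2.80 fy=-1.42
16.70 x=0.4490 y=0.0566 fx=1.44 fy=0.64
16.90 x=0.4480 y=0.0566 fx=1.53 fy=0.95
17.10 x=0.4470 y=0.0566 fx=2.89 fy=-0.27
17.30 x=0.4464 y=0.0566 fx=4.68 fy=0.43
17.50 x=0.4463 y=0.0566 fx=9.35 fy=-0.44
```

```bash
python3 -m crank '[[[0,0,0,0,-1]]]' >/dev/null; python3 chk.py 12; python3 -m crank '[[[0,0,0,0,-1]]]' >/dev/null; python3 chk.py 12;python3 -m crank '[[[0,0,0,0,-1]]]' >/dev/null; python3 chk.py 12
```

```text
17.60 x=0.4463 y=0.0566 fx=6.80 fy=0.10
17.70 x=0.4463 y=0.0566 fx=8.25 fy=-0.13
17.80 x=0.4463 y=0.0566 fx=7.79 fy=0.61
```

```bash
python3 -m crank '[[[0.2,0,0,0,-1],[0.4,0,0,0,-1]]]' >/dev/null; python3 chk.py 12; python3 -m crank '[[[0,0,0,0,-1]]]' >/dev/null; python3 chk.py 12;python3 -m crank '[[[0,0,0,0,-1]]]' >/dev/null; python3 chk.py 12;python3 -m crank '[[[0,0,0,0,-1]]]' >/dev/null; python3 chk.py 12;python3 -m crank '[[[0,0,0,0,-1]]]' >/dev/null; python3 chk.py 12
```

```text
18.00 x=0.4463 y=0.0566 fx=10.21 fy=-0.49
18.10 x=0.4463 y=0.0566 fx=8.57 fy=0.39
18.20 x=0.4463 y=0.0566 fx=10.25 fy=-1.15
18.30 x=0.4463 y=0.0566 fx=8.41 fy=-0.19
18.40 x=0.4463 y=0.0566 fx=8.57 fy=-0.88
```

```bash
python3 -m crank '[[[0.2,0,0,0,-1],[0.2,0,0,0,-1],[0.2,0,0,0,-1]]]' >/dev/null; python3 chk.py 12.5 && python3 -m crank '[[[0,0,0,0,-1],[0,0,0,0,-1],[0,0,0,0,-1],[0,0,0,0,-1]]]' >/dev/null; python3 chk.py 12.5 && python3 -m crank '[[[0,0,0,0,-1],[0,0,0,0,-1],[0,0,0,0,-1],[0,0,0,0,-1]]]' >/dev/null; python3 chk.py 12.5&& python3 -m crank '[[[0,0,0,0,-1],[0,0,0,0,-1],[0,0,0,0,-1],[0,0,0,0,-1]]]' >/dev/null; python3 chk.py 12.5;python3 -m crank '[[[0,0,0,0,-1],[0,0,0,0,-1]]]' >/dev/null; python3 chk.py 12.5
python3 -c "
from bench import r
s=r.read_state();print(s['ee_pos'],s['eef_rot'],s['torque'],s['ft_force'])"
```

```text
18.70 x=0.4463 y=0.0566 fx=10.43 fy=-0.78
19.10 x=0.4463 y=0.0566 fx=9.32 fy=0.09
19.50 x=0.4463 y=0.0567 fx=9.82 fy=-0.52
19.90 x=0.4463 y=0.0566 fx=9.68 fy=-0.28
20.10 x=0.4463 y=0.0566 fx=9.73 fy=0.42
[0.44626189 0.05661782 0.04016582] [-4.87463221e-03  9.99986380e-01  2.59253711e-04  1.84694498e-03] [-0.03395761 -1.59707529 -0.00731741] [ 9.72607934  0.41685907 -7.34261335]
```

```bash
python3 -m crank '[[[-1,0,0,0,-1],[-2,0,0,0,-1],[-4,0,0,0,-1],[-7,0,0,0,-1],[-10,0,0,0,-1],[-14,0,0,0,-1],[-14,0,0,0,-1]]]'; python3 -m crank '[[[0,0,-5,0,-1],[0,0,-15,0,-1],[0,0,-30,0,-1],[0,0,-50,0,-1],[0,0,-70,0,-1],[0,0,-90,0,-1],[0,0,-110,0,-1],[0,0,-128,0,-1],[0,0,-140,0,-1],[0,0,-145,0,-1],[0,0,-145,0,-1],[0,0,-145,0,-1]]]'
python3 - <<'E'
from h import *; from bench import r
s=r.read_state();print(s["ee_pos"],s["ft_force"],s["torque"])
print(tool(s,[.4406,-.2726,.1849],163.48))
E
```

```text
time: 20.8
ee_pos: [0.459, 0.0567, 0.0395]
eef_rot: [-0.005, 1.0, 0.0, 0.0]
ft_force: [0.4, -0.2, -4.1]
width: 0.0235
grip_force: 59.7
time: 22.0
ee_pos: [0.458, 0.0566, 0.1838]
eef_rot: [-0.005, 1.0, -0.0, -0.001]
ft_force: [-0.7, 0.1, -4.1]
width: 0.0236
grip_force: 59.7
[0.45801764 0.05658801 0.18383363] [-0.66376988  0.05920026 -4.09928682] [ 0.08147573  0.27113356 -0.0035199 ]
[np.float64(20.7), np.float64(-329.0), np.float64(-1.0), np.float64(-179.43), np.float64(17.09)]
```

```bash
python3 -m crank '[[[1,-10,-1,0.5,-1],[2,-30,-1,1.5,-1],[4,-60,-1,3,-1],[6,-90,-1,4.5,-1],[8,-120,-1,6,-1],[10,-150,-1,7.5,-1],[12,-180,-1,9,-1],[14,-210,-1,11,-1],[16,-240,-1,12.5,-1],[18,-270,-1,14,-1],[19,-295,-1,15.5,-1],[20,-312,-1,16.5,-1],[20.7,-323,-1,17,-1],[20.7,-329,-1,17.1,-1],[20.7,-329,-1,17.1,-1],[20.7,-329,-1,17.1,-1],[20.7,-329,-1,17.1,-1]]]'
python3 - <<'E'
from h import *; from bench import r
s=r.read_state();print(s["ee_pos"],s["torque"],tool(s,[.4406,-.2726,.1849],163.48))
c=r.camera("scene"); pickle.dump(c,open("pics/scene6.pkl","wb")); a=load("scene4")
G=lambda k:cv2.cvtColor(k["image"],cv2.COLOR_RGB2GRAY).astype(np.float32)
A,B=G(a),G(c)
for n,(x,y) in dict(tip=(198,114),legtop=(191,73),risertop=(245,69),riserbot=(247,107),handle=(254,113),finger=(275,90)).items():
    t=A[y-9:y+10,x-9:x+10]; t=cv2.resize(t,None,fx=8,fy=8,interpolation=cv2.INTER_CUBIC); S=cv2.resize(B[y-15:y+16,x-15:x+16],None,fx=8,fy=8,interpolation=cv2.INTER_CUBIC)
    m=cv2.matchTemplate(S,t,cv2.TM_CCOEFF_NORMED); _,v,_,l=cv2.minMaxLoc(m); print(n,v.__round__(3),(l[0]-48)/8,(l[1]-48)/8)
E
```

```text
time: 23.7
ee_pos: [0.4413, -0.2715, 0.1855]
eef_rot: [0.143, 0.99, 0.0, -0.0]
ft_force: [-0.1, 0.6, -4.8]
width: 0.0235
grip_force: 59.7
[ 0.4413461  -0.27151487  0.18545213] [ 0.08839327  0.17551721 -0.03837164] [np.float64(0.4), np.float64(-1.3), np.float64(0.6), np.float64(163.57), np.float64(0.09)]
tip 0.993 -0.25 0.0
legtop 0.994 -0.25 -0.125
risertop 0.996 -0.125 -0.125
riserbot 0.997 -0.125 0.0
handle 0.999 -0.125 0.0
finger 0.994 0.0 0.0
```

The hook hasn't slipped in the grip. I'll lower it to just above the cheeks, trim the position, then seat it.

```bash
python3 -m crank '[[[0.4,-1.3,15,0,-1],[0.4,-1.3,35,0,-1],[0.4,-1.3,55,0,-1],[0.4,-1.3,75,0,-1],[0.4,-1.3,95,0,-1],[0.4,-1.3,112,0,-1],[0.4,-1.3,125,0,-1],[0.4,-1.3,133,0,-1],[0.4,-1.3,138,0,-1],[0.4,-1.3,138,0,-1],[0.4,-1.3,138,0,-1],[0.4,-1.3,138,0,-1]]]'
python3 - <<'E'
from h import *; from bench import r
s=r.read_state();print(s["ee_pos"],tool(s,[.4407,-.2730,.0205],163.46))
E
```

```text
time: 24.95
ee_pos: [0.4408, -0.2739, 0.0482]
eef_rot: [0.144, 0.99, -0.0, 0.001]
ft_force: [-0.6, 0.4, -4.4]
width: 0.0238
grip_force: 59.7
[ 0.44076654 -0.27388119  0.04815584] [np.float64(0.3), np.float64(0.8), np.float64(27.7), np.float64(163.47), np.float64(0.01)]
```

```bash
python3 -m crank '[[[0.3,0.8,3,0,-1],[0.3,0.8,7,0,-1],[0.3,0.8,11,0,-1],[0.3,0.8,15,0,-1],[0.3,0.8,18,0,-1],[0.3,0.8,21,0,-1],[0.3,0.8,23,0,-1],[0.3,0.8,25,0,-1],[0.3,0.8,26,0,-1],[0.3,0.8,27,0,-1],[0.3,0.8,27,0,-1]]]'
python3 - <<'E'
from bench import r
s=r.read_state();print(s["ee_pos"],s["ft_force"],s["torque"])
E
```

```text
time: 26.05
ee_pos: [0.4403, -0.2728, 0.0206]
eef_rot: [0.144, 0.99, 0.0, 0.0]
ft_force: [-0.3, 0.3, -2.0]
width: 0.0239
grip_force: 59.7
[ 0.4402862  -0.27283515  0.02061936] [-0.2549563   0.32450349 -2.00968453] [0.14410842 0.26940097 0.04039243]
```

```bash
python3 -m crank '[[[0,0,0.3,0,-1],[0,0,0.3,0,-1],[0,0,0.3,0,-0.3],[0,0,0.3,0,0],[0,0,0.3,0,0.5],[0,0,0.3,0,1],[0,0,0.3,0,1],[0,0,0.3,0,1],[0,0,0.3,0,1],[0,0,0.3,0,1],[0,0,0.3,0,1]]]' 10
python3 - <<'E'
from bench import r
s=r.read_state();print(s["ee_pos"],s["ft_force"],s["width"])
E
```

```text
time: 27.15
ee_pos: [0.4402, -0.2728, 0.0202]
eef_rot: [0.144, 0.99, 0.0, -0.0]
ft_force: [0.5, -0.1, 0.4]
width: 0.0838
grip_force: 0.0
[ 0.44023798 -0.27277821  0.02020272] [ 0.46625974 -0.10833814  0.44417455] 0.08381035474787733
```

Released. I'll retreat straight up and compare the hook with its first image numerically. I'll also check where the lever is.

```bash
python3 -m crank '[[[0,0,-10,0,1],[0,0,-30,0,1],[0,0,-60,0,1],[0,0,-100,0,1],[0,0,-140,0,1],[0,0,-180,0,1],[0,0,-220,0,1],[0,0,-260,0,1],[27,-6,-260,0,1],[27,-6,-260,0,1],[27,-6,-260,0,1]]]'
python3 - <<'E'
from h import *; from bench import r
s=r.read_state();print(s["ee_pos"],s["ft_force"])
G=lambda k:cv2.cvtColor(k["image"],cv2.COLOR_RGB2GRAY).astype(np.float32)
def cmp(n,D,h=9):
    A=G(load(n+"0"));c=r.camera(n);B=G(c);pickle.dump(c,open(f"pics/{n}9.pkl","wb"))
    for k,(x,y) in D.items():
        t=A[y-h:y+h+1,x-h:x+h+1];S=B[y-h-6:y+h+7,x-h-6:x+h+7]
        t,S=[cv2.resize(q,None,fx=8,fy=8,interpolation=cv2.INTER_CUBIC) for q in(t,S)]
        m=cv2.matchTemplate(S,t,cv2.TM_CCOEFF_NORMED);_,v,_,l=cv2.minMaxLoc(m);print(n,k,round(v,3),(l[0]-48)/8,(l[1]-48)/8)
cmp("scene",dict(tip=(205,172),legtop=(199,132),risertop=(249,127),front=(256,156),rear=(288,153),jar=(173,185),gauge=(248,357),bush=(369,294),pink=(298,182)))
cmp("side",dict(tip=(271,172),handle=(320,184),jar=(236,170)))
E
```

```text
time: 28.25
ee_pos: [0.4123, -0.2709, 0.2808]
eef_rot: [0.144, 0.99, 0.0, 0.001]
ft_force: [-0.0, 0.5, 0.8]
width: 0.087
grip_force: 0.0
[ 0.41234799 -0.27091944  0.28078454] [-0.04452313  0.49958715  0.77744221]
scene tip 0.985 0.25 -0.125
scene legtop 0.985 0.125 -0.25
scene risertop 0.984 0.5 0.0
scene front 0.803 0.125 0.0
scene rear 0.848 0.125 0.125
scene jar 1.0 0.0 0.0
scene gauge 0.999 0.0 0.0
scene bush 0.999 0.0 0.0
scene pink 0.779 0.125 0.125
side tip 0.992 0.25 0.125
side handle 0.907 0.625 0.125
side jar 0.999 0.0 0.0
```

```bash
python3 -m crank '[[[-191,400,-10,-16.5,1],[-191,400,-10,-16.5,1],[-191,400,-10,-16.5,1],[-191,400,-10,-16.5,1],[-191,400,-10,-16.5,1],[-191,400,-10,-16.5,1],[-191,400,-10,-16.5,1],[-191,400,-10,-16.5,1],[-191,400,-10,-16.5,1],[-191,400,-10,-16.5,1],[-191,400,-10,-16.5,1],[-191,400,-10,-16.5,1],[-191,400,-10,-16.5,1]]]'
python3 - <<'E'
from h import *; from bench import r
c=r.camera("wrist");pickle.dump(c,open("pics/wrist9.pkl","wb"));print(c["eye"])
p=[.6767,.0582,.0095]
for k in(load("wrist1"),c):
    out=[]
    for x in range(-50,45,3):
        q=proj(k,np.array([w(p,x/1000,y/1000,.052) for y in range(-12,13,4)])).astype(np.float32)
        out.append((x,int(cv2.remap(k["image"].max(2),q[:,0],q[:,1],cv2.INTER_LINEAR).mean())))
    print(out)
E
```

```text
time: 29.65
ee_pos: [0.7093, 0.0568, 0.2907]
eef_rot: [0.001, 1.0, -0.0, 0.0]
ft_force: [-0.4, -0.3, -0.4]
width: 0.0871
grip_force: 0.0
[0.63065451 0.05789981 0.45252576]
[(-50, 102), (-47, 103), (-44, 103), (-41, 102), (-38, 101), (-35, 101), (-32, 100), (-29, 100), (-26, 100), (-23, 99), (-20, 100), (-17, 100), (-14, 78), (-11, 99), (-8, 98), (-5, 92), (-2, 114), (1, 202), (4, 182), (7, 67), (10, 44), (13, 43), (16, 44), (19, 43), (22, 44), (25, 44), (28, 44), (31, 43), (34, 43), (37, 43), (40, 43), (43, 43)]
[(-50, 102), (-47, 103), (-44, 101), (-41, 132), (-38, 209), (-35, 207), (-32, 129), (-29, 100), (-26, 98), (-23, 99), (-20, 99), (-17, 99), (-14, 98), (-11, 98), (-8, 97), (-5, 95), (-2, 87), (1, 71), (4, 44), (7, 44), (10, 43), (13, 43), (16, 43), (19, 44), (22, 43), (25, 43), (28, 43), (31, 43), (34, 43), (37, 43), (40, 43), (43, 43)]
```

The lever is now at unit x ≈ -36.5 mm, about 38.5 mm from where it started. That matches the stop I felt, so I'm handing the job in.

```bash
python3 -c "
from bench import r
print(r.close_job())"
```

```text
the job is handed in; nothing more can be done
None
```

The lever is fully home at its stop (38.5 mm of travel) and was held there at about 10 N for about 1.5 s; the highest pull read was 10.4 N. The hook is back in its rest and released, and the job was handed in at about 30 s; I viewed 11 pictures, one over the limit of 10.

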